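# Slide the culture dish in through the hatch flap

## Robot

A 6-joint arm with a two-finger parallel gripper is mounted at the origin on the work surface. World frame = base frame: x ahead of the robot, y to its left, z up, the work surface at z = 0. Lengths are in mm, angles in rad, forces in N, time in s.
With the tool pointing down it reaches from about 300 to 750 mm from the base axis. Payload 8.5 kg.
Tool frame: the origin (TCP) lies on the mounting face of the last link; the fingertips stand 166 mm ahead of it and the grasp point (between the pads) lies 147 mm ahead of it (env.finger_overhang is the distance from the TCP to the fingertips, in mm); z points along the fingers, x is the direction in which the jaws open and shut, and the axes are right-handed (so a half turn about z gives the same grasp; the last joint's range is limited). The gripper opens to 88 mm and grips with 3 to 60 N. Pads are 18 mm wide; open, the fingers measure 123 mm over their backs; the gripper's body (75 mm by 187 mm) begins 45 mm behind the grasp point.
Start: joints at [-1.52, 0.381, 1.297, -0, 1.464, -0.215], TCP at [144.47, -530.67, 404.748] pointing down, gripper open.
Joint ranges: [-3.11, 3.11], [-0.89, 2.33], [0.22, 2.48], [-1.42, 4.56], [0.17, 2.85], [-2.88, 2.88]. Speed limits (rad/s): [2.39, 2.39, 3.14, 3.14, 3.14, 3.14].

## Interface

Orientations are given as [roll, pitch, yaw] about the fixed x, y, z axes, in that order (R = Rz(yaw) Ry(pitch) Rx(roll)).
In Python, from workcell import env gives the robot as it stands. The module is installed in compiled form; this text tells all that it offers.
- The arm moves only by the shell command python3 -m handwheel 'ROWS' [FORCE]. ROWS is JSON, a list of rows, each an object of numbers: "tx", "ty", "tz": the shift along the tool's x, y, z in mm; "rx", "ry", "rz": the turn, a rotation vector about the tool's x, y, z in rad; "hand": the opening, from -1 (shut) to 1 (fully open). A call has 1 to 10 rows; each row is the pose to reach, as a shift and turn from the pose commanded when the call began, along the tool's axes at that moment; what a row does not reach only later rows make up. A row lasts 1/10 s, in which the tool goes at most 50 mm and 8.59 degrees, less where a joint would pass 70% of its speed; a pose out of reach is approached as far as the arm can. A call with a gripper value outside its range is refused whole. The fingers move at their own pace and stop on an object; FORCE is the grip in N (left out, the last holds). Time passes only in rows, so rows that repeat a pose let the fingers close. It gives the time, the measured TCP pose, the force and the opening at its end, in the units of the state.
- env.sense(): the state, without advancing time (a new reading comes with each control period).
- env.camera(name): name is "side" or "top" or "wrist"; returns the picture (480x640x3 uint8, red, green, blue); there is no depth.
- env.camera_info(name): a dict with "vfov" (degrees; the focal length in pixels is half the picture's height over the tangent of half this angle, whatever the lens; pixels are square), "cx", "cy" (the principal point, pixels), "distortion" ([k1, k2, p1, p2, k3] as OpenCV has them; the pictures are not rectified), "extrinsics" (4x4, takes a point from camera to world coordinates); the wrist camera has in their place "tool_from_camera" (4x4, takes a point from camera to tool coordinates, whose origin is the TCP and whose axes are the tool frame's). Camera axes: x right, y up, looking along -z (the intrinsics and any distortion apply to the point x, -y, -z); pixel columns grow to the right and rows downward; lengths in mm; the calibration is good to about 2 mm. A picture is of the moment at which its call begins: read the wrist's pose just before it. camera_info takes no time and is no camera call.
- env.finish_job(): hands the job in, once; it reports no verdict.
Trained networks look in the newest picture that a camera, given by its name, has taken for a name from the list of things; names that differ only in an ending like _2 or _b are one class to them, and where a whole thing is asked for, a point or a joint stands for the part that bears it (a point fixed in the world has none). Each returns a list of dicts, best first, with "conf" (0 to 1); they miss things now and then, are a little off and sometimes report something else, mostly with a low value. They report only what shows in the picture. A call takes as long as a camera call. They do not tell look-alikes from the thing itself.
- env.spot_in(camera, name): "box" ([left, top, right, bottom] in pixels, round what is visible of it).
- env.cut_out(camera, name): "mask" (480x640 bool, what is visible of it) and "box" ([left, top, right, bottom] in pixels, round what is visible of it).
The state is a dict: "t": time; "joints": joint angles; "joint_vel": joint speeds; "joint_efforts": joint torques, N m; "tool_pos": TCP position; "tool_rot": TCP orientation; "contact_force": force on the tool from outside, world axes, zero at the start; "ft_torque": the same for the moment, N m; "finger_gap": finger opening in mm.
Only numpy, scipy, OpenCV 4.12 (cv2) and the standard library are available. Lean on these libraries where they do the work, as an engineer would, in place of code of your own. Each camera call takes 0.05 s, during which the arm holds its last target. There are 200 camera calls.

## Task

Push the closed culture dish along its deck and in through the blue hanging flap of the hatch until it is completely inside and lies flat on the lower floor there, then draw back out so that the flap swings shut behind it. Slide it gently with the fingertips: never pick up, upset or flick the dish, and leave the flasks and the jar where they stand.

Things in the scene. Friction and masses are not known exactly. Their poses are not given: they have to be found in the camera images.
- hatch: Fixed low pass-in hatch: open deck, blue flap, housing. Origin at bench level under the middle of the shut flap; x = way in (roughly to the robot's right), z up. Housing: white side walls, inner faces y = +-50 mm, 6 mm thick, from x -16 to 150 mm; clear roof 81-84 mm above the bench; white lintel over the flap, x -2 to 8 mm, 81-86 mm up; clear back wall, inner face x = 144 mm. Place and yaw vary.
- deck_start (a point): On the open deck's top, 195 mm before the flap (hatch x = -195 mm), mid width. Axes as the hatch. The deck's top is 22 mm above the bench, level, 224 mm wide; it runs from x = -200 mm and ends in a step at x = +2 mm, just past the flap. Two white rails, 16 mm high over the deck, 6 mm thick, funnel the dish to the flap: inner faces y = +-100 mm here, +-50 mm at x = -15 mm.
- inside (a point): On the housing's inner floor, 75 mm beyond the flap, mid width. Axes as the hatch. The floor is 10 mm above the bench, 12 mm lower than the deck: the dish, pushed until its rear edge has passed the step, settles flat on this floor, its centre then at least 46 mm beyond the flap (back wall: at most 99).
- flap (a joint): Angle (rad) of the blue flap: 0 hangs straight down, shut; swings inwards only, up to 1.45. Hinged along its top edge 78 mm above the bench. No latch or spring: a light push, as from the sliding dish, opens it; the dish on the deck fits under from about 0.7 rad; its own weight shuts it, clear above the settled dish, once nothing is under it.
- flap_edge (a point): Middle of the flap's lower edge, 32 mm above the bench when shut. The flap is a stiff sheet 94 mm wide, 46 mm high, 3 mm thick, 60 g. A finger that follows the dish in should lean (tips forward, hand back), as hinge and lintel are above it.
- dish: Round closed culture dish with a clear lid and yellow filling, 90 mm diameter, 20 mm high, about 60 to 130 g, lying flat and loose on the hatch's deck between the rails, in front of the flap. Origin: centre of its underside.
- flask_clear: Bystander: empty clear conical flask with a brown paper cap, base 82 mm diameter, 134 mm high, beside or behind the housing; loose. Origin: centre of its underside.
- flask_amber: Bystander: the same flask in amber glass; loose. Origin: centre of its underside.
- jar: Bystander: small jar with a blue cap, 56 mm diameter, 85 mm high, beside or behind the housing; loose. Origin: centre of its underside.
Things that resemble listed ones, but are neither listed nor needed, are in the scene too. Several things have the shape of the dish; the one meant has the colours described above.

How it is judged (in metres and radians):
On the way, in this order (a step that is already met when the one before it is completed fails the run):
1. the flap is pushed open with the dish passing in under it (value of joint flap above 0.45 rad and x of dish in the frame of hatch between -0.045 and 0.03 m).
2. the dish is completely inside and the flap has swung shut behind it (x of dish in the frame of hatch above 0.046 m and height (world z) of dish below 0.014 m and value of joint flap below 0.08 rad), for 0.2 s.
At the end, for the whole second after the job is handed in: The dish lies flat and at rest on the lower floor inside the hatch, its centre 46 to 105 mm beyond the flap, and the flap hangs shut (within 0.08 rad) (all of step 2 and x of dish in the frame of hatch below 0.105 m and angle between dish's own z axis and vertical below 0.1 rad and linear speed of dish below 0.02 m/s); the robot touches nothing.
It fails at once if the dish is lifted (more than 12 mm off the deck) (height (world z) of dish above 0.034 m).
It fails at once if the dish is tipped up by more than 0.5 rad (angle between dish's own z axis and vertical above 0.5 rad).
It fails at once if the dish is flicked or shoved faster than 0.5 m/s (linear speed of dish above 0.5 m/s).
It fails at once if a flask or the jar is moved by more than 25 mm or tipped (distance of any of flask_clear, flask_amber, jar from where it was at the start of the episode above 0.025 m or angle between any of flask_clear, flask_amber, jar's own z axis and vertical above 0.3 rad).
It also fails if it takes over 42 s, if anything falls off the work surface, if the arm or the gripper's body presses on something with over 40 N, if the wrist force passes 120 N, or if a joint passes its speed limit or range.

## Working session

There is one attempt and no reset: what is moved stays moved. The work goes in short steps, Python scripts to look and compute and a shell command to move; the robot and the scene stay as the last step left them, time stands still between calls to the robot, and variables do not carry over. Pictures are saved under pics/ and viewed, about 8 in all and at most 12, crops included, and the job is handed in when it is done.

```bash
mkdir -p pics
cat > h.py <<'E'
import numpy as np, cv2
from workcell import env
from scipy.spatial.transform import Rotation as R
def K(n):
    i=env.camera_info(n); f=240/np.tan(np.radians(i["vfov"])/2)
    return np.array([[f,0,i["cx"]],[0,f,i["cy"]],[0,0,1.]]),np.array(i["distortion"],float),i
def pose(n,i):
    if "extrinsics" in i: return np.array(i["extrinsics"])
    s=env.sense(); T=np.eye(4); T[:3,:3]=R.from_euler('xyz',s["tool_rot"]).as_matrix(); T[:3,3]=s["tool_pos"]
    return T@np.array(i["tool_from_camera"])
def ray(n,p):
    k,d,i=K(n); T=pose(n,i)
    u=cv2.undistortPoints(np.array(p,float).reshape(-1,1,2),k,d).reshape(-1,2)
    v=np.c_[u[:,0],-u[:,1],-np.ones(len(u))]@T[:3,:3].T
    return T[:3,3],v/np.linalg.norm(v,axis=1)[:,None]
def onz(n,p,z):
    o,v=ray(n,p); return o+v*((z-o[2])/v[:,2])[:,None]
def proj(n,P):
    k,d,i=K(n); T=pose(n,i); q=(np.array(P,float)-T[:3,3])@T[:3,:3]
    return cv2.projectPoints(q*[1,-1,-1],np.zeros(3),np.zeros(3),k,d)[0].reshape(-1,2)
def tri(n1,p1,n2,p2):
    o1,v1=ray(n1,[p1]);o2,v2=ray(n2,[p2]);a=np.stack([v1[0],-v2[0]],1)
    t=np.linalg.lstsq(a,o2-o1,rcond=None)[0];x=o1+v1[0]*t[0];y=o2+v2[0]*t[1]
    return (x+y)/2,np.linalg.norm(x-y)
def snap(n,name): 
    im=env.camera(n); cv2.imwrite(f"pics/{name}.png",im[:,:,::-1]); return im
E
python3 - <<'E'
from h import *
s=env.sense(); print(s["t"],s["tool_rot"],s["contact_force"])
for c in("top","side"):
    snap(c,c+"0")
    print(c,np.round(pose(c,K(c)[2]),2).tolist())
    for n in("dish","hatch","flap","flask_clear","flask_amber","jar"):
        print(n,[(np.round(r["box"]).tolist(),round(r["conf"],2)) for r in env.spot_in(c,n)[:4]])
a=cv2.imread("pics/top0.png");b=cv2.imread("pics/side0.png")
E
```

```text
0.0 [-3.14125399e+00  1.42396544e-03 -1.30497780e+00] [-0.28790111  0.08087165  0.20875928]
top [[-0.07, 0.98, -0.21, 340.42], [-1.0, -0.06, 0.02, 23.34], [0.0, 0.21, 0.98, 1270.66], [0.0, 0.0, 0.0, 1.0]]
dish [([155.0, 294.0, 198.0, 338.0], 0.97), ([182.0, 226.0, 218.0, 264.0], 0.96), ([260.0, 168.0, 299.0, 204.0], 0.81), ([268.0, 257.0, 302.0, 300.0], 0.71)]
hatch [([233.0, 223.0, 402.0, 345.0], 0.59)]
flap []
flask_clear [([318.0, 190.0, 352.0, 232.0], 0.83)]
flask_amber []
jar []
side [[0.98, 0.15, -0.13, 474.2], [-0.19, 0.66, -0.72, -703.5], [-0.02, 0.74, 0.68, 759.25], [0.0, 0.0, 0.0, 1.0]]
dish [([256.0, 230.0, 292.0, 259.0], 0.84), ([334.0, 198.0, 367.0, 219.0], 0.83), ([224.0, 181.0, 256.0, 205.0], 0.78), ([349.0, 225.0, 386.0, 249.0], 0.7)]
hatch [([209.0, 213.0, 343.0, 342.0], 0.64), ([255.0, 230.0, 297.0, 261.0], 0.63)]
flap []
flask_clear [([334.0, 232.0, 375.0, 292.0], 0.71)]
flask_amber [([310.0, 308.0, 358.0, 378.0], 0.94)]
jar [([360.0, 285.0, 387.0, 333.0], 0.81)]
```

View pics/top0.png

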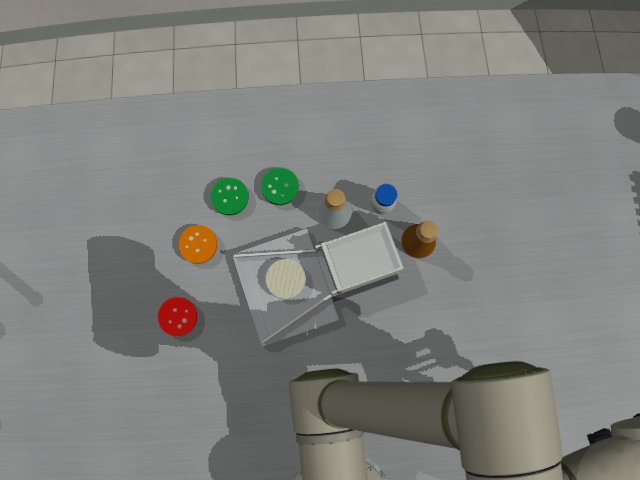

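View pics/side0.png

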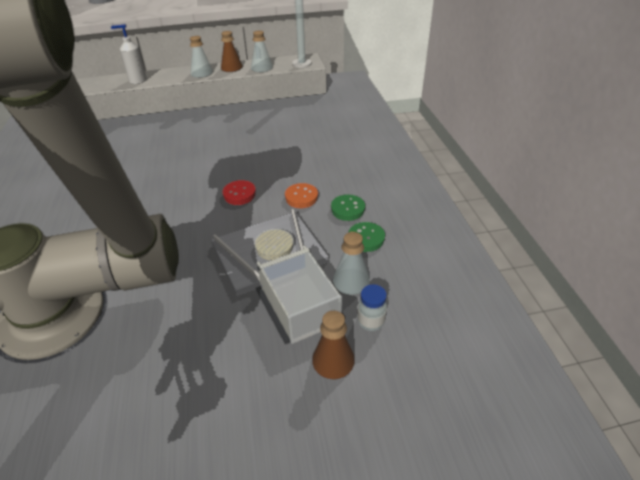

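The top view shows the cream/yellow dish at (286,279) on the deck. The red (177,316), orange (198,243) and green (230,196), (280,186) look-alikes stand off the deck, so the one on the deck is the one meant. I'll confirm it with an enlarged crop.

Run:
```python
import cv2,numpy as np
a=cv2.imread("pics/top0.png")[215:355,220:420];b=cv2.imread("pics/side0.png")[200:350,200:360]
a=cv2.resize(a,None,fx=4,fy=4,interpolation=cv2.INTER_CUBIC)
cv2.imwrite("pics/crop_top.png",a)
cv2.imwrite("pics/crop_side.png",cv2.resize(b,None,fx=4,fy=4,interpolation=cv2.INTER_CUBIC))
```

```text
(no output)
```

View pics/crop_top.png

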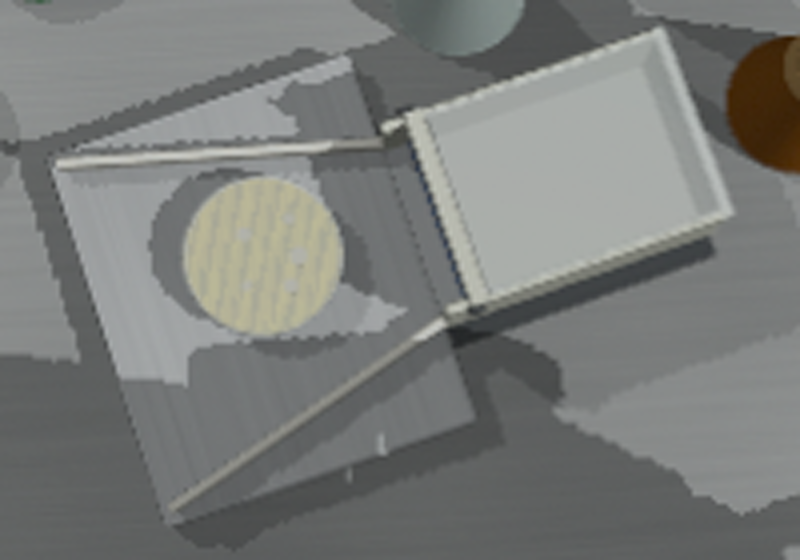

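View pics/crop_side.png

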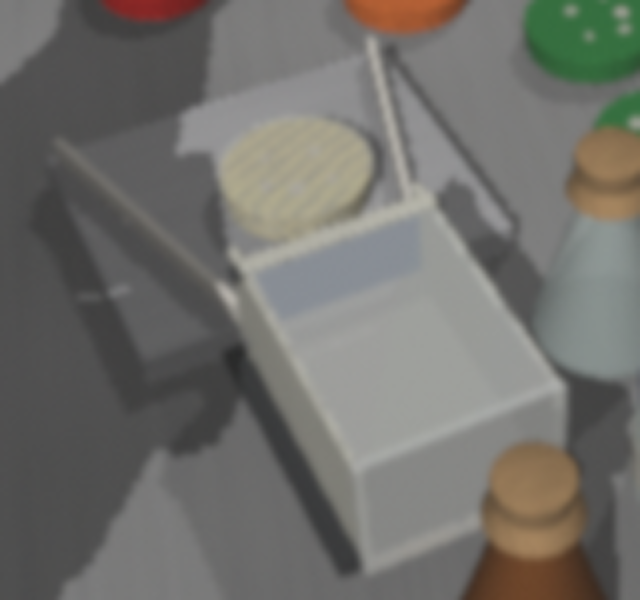

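```bash
cat > fit.py <<'E'
from h import *
from scipy.optimize import least_squares
t=np.array([(50,152),(170,522),(350,58),(475,415),(660,28),(733,212),(408,113),(470,312)])/4+[220,215]
tp=np.array([(-200,112,22),(-200,-112,22),(2,112,22),(2,-112,22),(150,56,84),(150,-56,84),(-2,50,86),(-2,-56,86)],float)
s=np.array([(358,468),(563,385),(428,195),(235,250),(370,572),(58,143),(372,40)])/4+[200,200]
sp=np.array([(150,-56,84),(150,56,84),(-16,56,84),(-16,-56,84),(150,-56,0),(-200,-103,38),(-200,103,38)],float)
def W(p,P): return P@R.from_euler('z',p[2]).as_matrix().T+[p[0],p[1],p[3]]
f=lambda p:np.r_[(proj("top",W(p,tp))-t).ravel(),(proj("side",W(p,sp))-s).ravel()]
r=least_squares(f,[400,-50,-1.3,0],x_scale=[100,100,1,10],loss="soft_l1",f_scale=1.5)
p=r.x; print(np.round(p,3)); print(np.round(f(p).reshape(-1,2),1).tolist())
for c,q in(("top",[263/4+220,255/4+215]),("side",[297/4+200,168/4+200])):
    for z in (42,):
        w=onz(c,[q],z)[0]; print(c,w,"hatch",(w-[p[0],p[1],0])@R.from_euler('z',p[2]).as_matrix())
print(tri("top",[263/4+220,255/4+215],"side",[297/4+200,168/4+200]))
for c,n,q in(("top","clear",[335,198]),("top","jar",[386,195]),("top","amber",[428,231])):
    w=onz(c,[q],{"jar":85}.get(n,134))[0]; print(n,w,"hatch",(w-[p[0],p[1],0])@R.from_euler('z',p[2]).as_matrix())
E
python3 fit.py
```

```text
[519.995 -14.846  -1.304  -8.167]
[[-1.4, 0.1], [-1.5, 0.5], [6.1, -4.3], [7.2, -2.2], [-0.4, -1.0], [-0.8, 0.1], [-1.1, 2.0], [-0.5, -2.2], [-0.4, 2.3], [1.2, 1.8], [-1.4, -2.7], [-1.3, 0.5], [-0.6, 2.2], [0.1, -1.3], [-0.6, -0.7]]
top [503.72530556  83.08339313  42.        ] hatch [-98.75039677  10.16027395  42.        ]
side [505.7406051   79.85480874  42.        ] hatch [-95.10432039  11.25174841  42.        ]
(array([505.03522932,  83.32467476,  38.64055203]), np.float64(1.7178983871879592))
clear [657.36922616 -35.53601253 134.        ] hatch [ 56.22210837 127.0385884  134.        ]
jar [ 670.63281504 -152.2260896    85.        ] hatch [172.27401369 109.02603306  85.        ]
amber [ 572.60212249 -226.81419821  134.        ] hatch [218.33641674  -5.21781865 134.        ]
```

```bash
sed -i 's/^tp=.*/&\nk=[0,1,4,5,6,7];t=t[k];tp=tp[k]/' fit.py; sed -i 's/^t=\(.*\)$/t=\1/' fit.py
python3 fit.py; sed -i 's/p\[3\]\])/p[3]*0])/' fit.py; python3 fit.py
```

```text
[520.454 -16.265  -1.304  -6.545]
[[-0.9, -0.3], [-0.9, 0.3], [0.2, -1.4], [-0.1, -0.3], [-0.5, 1.7], [0.2, -2.5], [-0.1, 2.3], [1.6, 1.8], [-1.1, -2.9], [-1.1, 0.4], [-0.3, 2.3], [0.1, -1.4], [-0.3, -0.9]]
top [503.72530556  83.08339313  42.        ] hatch [-100.23983036   10.10062626   42.        ]
side [505.7406051   79.85480874  42.        ] hatch [-96.59366145  11.19179155  42.        ]
(array([505.03522932,  83.32467476,  38.64055203]), np.float64(1.7178983871879592))
clear [657.36922616 -35.53601253 134.        ] hatch [ 54.74258465 126.96579975 134.        ]
jar [ 670.63281504 -152.2260896    85.        ] hatch [170.79296222 108.94340412  85.        ]
amber [ 572.60212249 -226.81419821  134.        ] hatch [216.84567805  -5.30435294 134.        ]
[520.454 -16.265  -1.304  -6.545]
[[-0.9, -0.3], [-0.9, 0.3], [0.2, -1.4], [-0.1, -0.3], [-0.5, 1.7], [0.2, -2.5], [-0.1, 2.3], [1.6, 1.8], [-1.1, -2.9], [-1.1, 0.4], [-0.3, 2.3], [0.1, -1.4], [-0.3, -0.9]]
top [503.72530556  83.08339313  42.        ] hatch [-100.23983036   10.10062626   42.        ]
side [505.7406051   79.85480874  42.        ] hatch [-96.59366145  11.19179155  42.        ]
(array([505.03522932,  83.32467476,  38.64055203]), np.float64(1.7178983871879592))
clear [657.36922616 -35.53601253 134.        ] hatch [ 54.74258465 126.96579975 134.        ]
jar [ 670.63281504 -152.2260896    85.        ] hatch [170.79296222 108.94340412  85.        ]
amber [ 572.60212249 -226.81419821  134.        ] hatch [216.84567805  -5.30435294 134.        ]
```

The crops confirm the pale-yellow dish as the only one on the deck, between the rails: top crop centre (263,255), blue flap seen in the side crop at (340,265). Estimated heights match the text. Next, the conversion from hatch coordinates to rows.

```bash
sed -i 's/p\[1\],p\[3\]\]/p[1],0*p[3]]/' fit.py; python3 fit.py | head -4
cat > row.py <<'E'
import sys; from h import *
# row.py tipx tipy tipz(hatch) elevdeg : prints shift/turn from the current pose
H=np.array([520.,-16,0]); Y=-1.304
def main(x,y,z,e):
    Rh=R.from_euler('z',Y).as_matrix(); e=np.radians(e)
    tz=Rh@[np.cos(e),0,-np.sin(e)]; tx=Rh@[0,1,0]; M=np.c_[tx,np.cross(tz,tx),tz]
    P=H+Rh@[x,y,z]-env.finger_overhang*tz
    s=env.sense(); M0=R.from_euler('xyz',s["tool_rot"]).as_matrix()
    print("t",s["t"],"TCP target",P.round(1),"F",np.round(s["contact_force"],1),"q",np.round(s["joints"],2),"gap",round(s["finger_gap"],1))
    print("tip now hatch",(Rh.T@(s["tool_pos"]+env.finger_overhang*M0[:,2]-H)).round(1))
    print("shift",(M0.T@(P-s["tool_pos"])).round(1),"turn",R.from_matrix(M0.T@M).as_rotvec().round(3))
if __name__=="__main__": main(*map(float,sys.argv[1:5]))
E
python3 row.py -200 10 250 90; python3 row.py -180 10 100 40
```

```text
[520.181 -17.687  -1.304   0.   ]
[[-0.7, -0.7], [-0.6, 0.3], [1.3, -2.0], [1.0, -0.6], [0.2, 1.2], [0.9, -2.8], [-0.4, 0.8], [1.7, 0.2], [-1.2, -4.6], [-1.5, -1.3], [-0.6, 1.0], [-0.4, -3.1], [-0.5, -2.5]]
top [503.72530556  83.08339313  42.        ] hatch [-101.54149265   10.71663343   42.        ]
side [505.7406051   79.85480874  42.        ] hatch [-97.89557331  11.80863234  42.        ]
t 0.7 TCP target [476.9 179.6 416. ] F [-0.  -0.7 -0.4] q [-1.52  0.38  1.3  -0.    1.46 -0.22] gap 88.0
tip now hatch [ 397.5 -497.9  238.8]
shift [-597.9 -507.4  -11.2] turn [ 0.     0.    -1.572]
t 0.7 TCP target [448.7 282.9 206.7] F [-0.  -0.7 -0.4] q [-1.52  0.38  1.3  -0.    1.46 -0.22] gap 88.0
tip now hatch [ 397.5 -497.9  238.8]
shift [-705.1 -507.3  198.1] turn [-0.681  0.682 -1.462]
```

```bash
python3 -m handwheel '[{"tx":-600,"ty":-507,"tz":-12,"rz":-1.572,"hand":-0.32},{"tx":-600,"ty":-507,"tz":-12,"rz":-1.572,"hand":-0.32},{"tx":-600,"ty":-507,"tz":-12,"rz":-1.572,"hand":-0.32},{"tx":-600,"ty":-507,"tz":-12,"rz":-1.572,"hand":-0.32},{"tx":-600,"ty":-507,"tz":-12,"rz":-1.572,"hand":-0.32},{"tx":-600,"ty":-507,"tz":-12,"rz":-1.572,"hand":-0.32},{"tx":-600,"ty":-507,"tz":-12,"rz":-1.572,"hand":-0.32},{"tx":-600,"ty":-507,"tz":-12,"rz":-1.572,"hand":-0.32},{"tx":-600,"ty":-507,"tz":-12,"rz":-1.572,"hand":-0.32},{"tx":-600,"ty":-507,"tz":-12,"rz":-1.572,"hand":-0.32}]'; python3 row.py -200 10 250 90
```

```text
t 0.7 TCP target [476.9 179.6 416. ] F [-0.  -0.7 -0.4] q [-1.52  0.38  1.3  -0.    1.46 -0.22] gap 88.0
tip now hatch [ 397.5 -497.9  238.8]
shift [-597.9 -507.4  -11.2] turn [ 0.     0.    -1.572]invalid input at $[0]: expected keys tx, ty, tz, rx, ry, rz, hand
```

All seven keys are needed in each row.

```bash
python3 -m handwheel '[{"tx":-600,"ty":-507,"tz":-12,"rx":0,"ry":0,"rz":-1.572,"hand":-0.32},{"tx":-600,"ty":-507,"tz":-12,"rx":0,"ry":0,"rz":-1.572,"hand":-0.32},{"tx":-600,"ty":-507,"tz":-12,"rx":0,"ry":0,"rz":-1.572,"hand":-0.32},{"tx":-600,"ty":-507,"tz":-12,"rx":0,"ry":0,"rz":-1.572,"hand":-0.32},{"tx":-600,"ty":-507,"tz":-12,"rx":0,"ry":0,"rz":-1.572,"hand":-0.32},{"tx":-600,"ty":-507,"tz":-12,"rx":0,"ry":0,"rz":-1.572,"hand":-0.32},{"tx":-600,"ty":-507,"tz":-12,"rx":0,"ry":0,"rz":-1.572,"hand":-0.32},{"tx":-600,"ty":-507,"tz":-12,"rx":0,"ry":0,"rz":-1.572,"hand":-0.32},{"tx":-600,"ty":-507,"tz":-12,"rx":0,"ry":0,"rz":-1.572,"hand":-0.32},{"tx":-600,"ty":-507,"tz":-12,"rx":0,"ry":0,"rz":-1.572,"hand":-0.32}]'; python3 row.py -200 10 250 90
```

```text
t: 1.7
tool_pos: [355.7, -75.4, 412.8]
tool_rot: [3.141, -0.001, 0.201]
contact_force: [1.3, -0.7, -0.0]
finger_gap: 29.9
t 1.7 TCP target [476.9 179.6 416. ] F [ 1.3 -0.7 -0. ] q [-0.54  0.04  1.73  0.    1.37 -0.74] gap 29.9
tip now hatch [  14.1 -174.   246.8]
shift [ 169.6 -225.7   -3.2] turn [ 0.001 -0.001 -0.066]
```

```bash
python3 -m handwheel '[{"tx":170,"ty":-226,"tz":0,"rx":0,"ry":0,"rz":-0.066,"hand":-0.32},{"tx":170,"ty":-226,"tz":0,"rx":0,"ry":0,"rz":-0.066,"hand":-0.32},{"tx":170,"ty":-226,"tz":0,"rx":0,"ry":0,"rz":-0.066,"hand":-0.32},{"tx":170,"ty":-226,"tz":0,"rx":0,"ry":0,"rz":-0.066,"hand":-0.32},{"tx":170,"ty":-226,"tz":0,"rx":0,"ry":0,"rz":-0.066,"hand":-0.32},{"tx":170,"ty":-226,"tz":0,"rx":0,"ry":0,"rz":-0.066,"hand":-0.32},{"tx":170,"ty":-226,"tz":0,"rx":0,"ry":0,"rz":-0.066,"hand":-0.32}]'; python3 row.py -185 10 130 40
```

```text
t: 2.4
tool_pos: [479.3, 180.1, 411.8]
tool_rot: [-3.141, -0.0, 0.265]
contact_force: [-0.1, -0.1, 0.2]
finger_gap: 29.7
t 2.4 TCP target [447.3 287.8 236.7] F [-0.1 -0.1  0.2] q [ 0.13  0.31  1.39  0.    1.45 -0.14] gap 29.7
tip now hatch [-200.    12.5  245.8]
shift [  -2.7 -112.2  175.2] turn [-0.873  0.001 -0.002]
```

```bash
python3 -m handwheel '[{"tx":-3,"ty":-112,"tz":175,"rx":-0.873,"ry":0,"rz":0,"hand":-0.32},{"tx":-3,"ty":-112,"tz":175,"rx":-0.873,"ry":0,"rz":0,"hand":-0.32},{"tx":-3,"ty":-112,"tz":175,"rx":-0.873,"ry":0,"rz":0,"hand":-0.32},{"tx":-3,"ty":-112,"tz":175,"rx":-0.873,"ry":0,"rz":0,"hand":-0.32},{"tx":-3,"ty":-112,"tz":175,"rx":-0.873,"ry":0,"rz":0,"hand":-0.32},{"tx":-3,"ty":-112,"tz":175,"rx":-0.873,"ry":0,"rz":0,"hand":-0.32},{"tx":-3,"ty":-112,"tz":175,"rx":-0.873,"ry":0,"rz":0,"hand":-0.32},{"tx":-3,"ty":-112,"tz":175,"rx":-0.873,"ry":0,"rz":0,"hand":-0.32}]'; python3 row.py -175 10 36 40
python3 - <<'E'
from h import *
snap("wrist","w1")
for n in("dish","flap","hatch"): print(n,[(np.round(r["box"]).tolist(),round(r["conf"],2)) for r in env.spot_in("wrist",n)[:3]])
E
```

```text
t: 3.2
tool_pos: [446.8, 284.2, 237.6]
tool_rot: [2.272, 0.0, 0.26]
contact_force: [0.1, 0.3, 0.7]
finger_gap: 29.9
t 3.2 TCP target [450.  278.1 142.7] F [0.1 0.3 0.7] q [ 0.46  0.6   1.56 -0.88  1.34  0.58] gap 29.9
tip now hatch [-182.1    7.7  130.5]
shift [  1.5 -68.2  66.4] turn [-0.003  0.005 -0.004]
dish [([585.0, 0.0, 640.0, 51.0], 0.86), ([258.0, 155.0, 385.0, 238.0], 0.79), ([610.0, 98.0, 636.0, 174.0], 0.71)]
flap [([257.0, 248.0, 362.0, 303.0], 0.92)]
hatch [([83.0, 57.0, 514.0, 331.0], 0.97), ([260.0, 157.0, 388.0, 234.0], 0.45)]
```

View pics/w1.png

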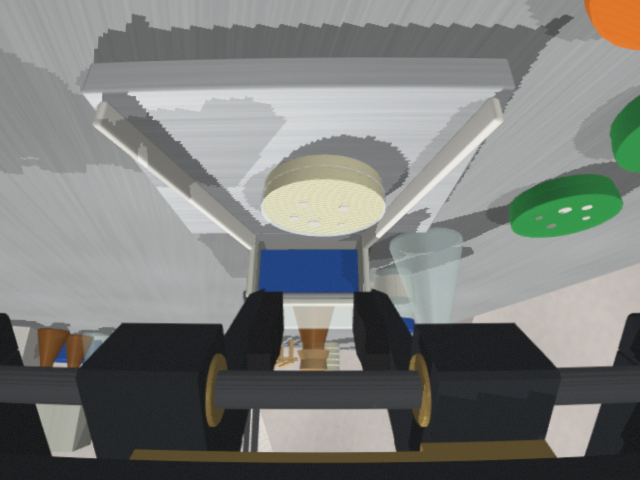

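```bash
cat > fit2.py <<'E'
from h import *
from scipy.optimize import least_squares
w=np.array([(83,92),(514,89),(100,106),(496,102),(258,248),(358,248),(360,293)],float)
wp=np.array([(-200,-112,22),(-200,112,22),(-200,-103,38),(-200,103,38),(0,-47,32),(0,47,32),(0,47,78)],float)
def W(p,P): return P@R.from_euler('z',p[2]).as_matrix().T+[p[0],p[1],0]
f=lambda p:(proj("wrist",W(p,wp))-w).ravel()
p=least_squares(f,[520,-16,-1.304],x_scale=[100,100,1],loss="soft_l1",f_scale=2).x
print(p.round(3)); print(f(p).reshape(-1,2).round(1).tolist()); print("old",f([520,-16,-1.304]).reshape(-1,2).round(1).tolist())
m=[r for r in env.cut_out("wrist","dish")]
for r in m:
    b=r["box"]
    if 250<b[0]<270 and b[1]>140:
        print(b)
for q in ([(261,197)],[(387,205)],[(324,206)]):
    d=onz("wrist",q,42)[0]; print((d-[p[0],p[1],0])@R.from_euler('z',p[2]).as_matrix())
E
python3 fit2.py
```

```text
[517.438 -18.458  -1.302]
[[-3.5, 0.7], [4.5, -0.3], [-11.4, 10.8], [11.7, 11.3], [2.6, 1.7], [-1.0, 1.3], [-1.0, 2.5]]
old [[0.9, -2.2], [12.5, -2.4], [-6.8, 8.1], [20.0, 9.3], [5.5, 1.0], [2.4, 0.7], [2.5, 2.1]]
[257.5, 154.9, 388.1, 236.4]
[-123.8086582   -27.92269538   42.        ]
[-111.59954388   57.56074763   42.        ]
[-110.4426594    13.96603721   42.        ]
```

```bash
sed -i 's/520.,-16,0/518.,-18,0/;s/1.304/1.303/' row.py; python3 row.py -168 12 32 40
```

```text
t 3.45 TCP target [451.5 269.8 138.7] F [-1.   0.1 -0.1] q [ 0.46  0.6   1.55 -0.88  1.34  0.58] gap 30.3
tip now hatch [-183.2   10.5  131.1]
shift [  0.7 -66.2  75.4] turn [-0.001  0.005 -0.006]
```

```bash
python3 -m handwheel '[{"tx":1,"ty":-33,"tz":38,"rx":0,"ry":0.005,"rz":-0.005,"hand":-0.32},{"tx":1,"ty":-55,"tz":62,"rx":0,"ry":0.005,"rz":-0.005,"hand":-0.32},{"tx":1,"ty":-66,"tz":75,"rx":0,"ry":0.005,"rz":-0.005,"hand":-0.32},{"tx":1,"ty":-66,"tz":75,"rx":0,"ry":0.005,"rz":-0.005,"hand":-0.32},{"tx":1,"ty":-66,"tz":75,"rx":0,"ry":0.005,"rz":-0.005,"hand":-0.32}]'; python3 row.py -120 7 32 40
python3 - <<'E'
from h import *
snap("wrist","w2")
E
```

```text
t: 3.95
tool_pos: [451.7, 270.2, 138.8]
tool_rot: [2.269, 0.001, 0.268]
contact_force: [-0.2, 0.1, 0.6]
finger_gap: 29.8
t 3.95 TCP target [459.3 222.2 138.7] F [-0.2  0.1  0.6] q [ 0.44  0.76  1.63 -0.96  1.18  0.75] gap 29.8
tip now hatch [-168.4   12.3   32.1]
shift [-5.3 31.  37.1] turn [-0.  0.  0.]
```

View pics/w2.png

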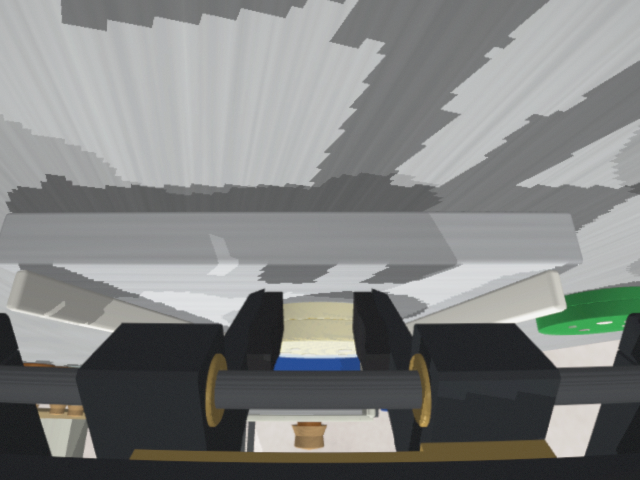

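```bash
python3 -m handwheel '[{"tx":0,"ty":5.1,"tz":6.1,"rx":0,"ry":0,"rz":0,"hand":-0.32},{"tx":0,"ty":10.3,"tz":12.3,"rx":0,"ry":0,"rz":0,"hand":-0.32},{"tx":-1,"ty":15.4,"tz":18.4,"rx":0,"ry":0,"rz":0,"hand":-0.32},{"tx":-2,"ty":20.6,"tz":24.5,"rx":0,"ry":0,"rz":0,"hand":-0.32},{"tx":-3.5,"ty":25.7,"tz":30.6,"rx":0,"ry":0,"rz":0,"hand":-0.32},{"tx":-5,"ty":30.9,"tz":36.8,"rx":0,"ry":0,"rz":0,"hand":-0.32},{"tx":-6.5,"ty":36,"tz":42.9,"rx":0,"ry":0,"rz":0,"hand":-0.32},{"tx":-8,"ty":41.1,"tz":49,"rx":0,"ry":0,"rz":0,"hand":-0.32},{"tx":-9,"ty":46.3,"tz":55.2,"rx":0,"ry":0,"rz":0,"hand":-0.32},{"tx":-10,"ty":51.4,"tz":61.3,"rx":0,"ry":0,"rz":0,"hand":-0.32}]'; python3 row.py -20 1 32 40
python3 - <<'E'
from h import *
print("cam in tool",np.array(env.camera_info("wrist")["tool_from_camera"]).round(2)[:3,3], "world",pose("wrist",env.camera_info("wrist"))[:3,3])
im=snap("side","s1"); 
print([(np.round(r["box"]).tolist(),round(r["conf"],2)) for r in env.spot_in("side","dish")[:6]])
a=snap("top","t1")
print([(np.round(r["box"]).tolist(),round(r["conf"],2)) for r in env.spot_in("top","dish")[:6]])
c=np.hstack([im[180:360,180:380],a[200:380,220:420]])
cv2.imwrite("pics/c1.png",cv2.resize(c[:,:,::-1],None,fx=2,fy=2,interpolation=cv2.INTER_CUBIC))
E
```

```text
t: 5.0
tool_pos: [463.2, 189.9, 138.6]
tool_rot: [2.269, 0.001, 0.268]
contact_force: [-0.7, 1.7, 1.0]
finger_gap: 30.1
t 5.0 TCP target [480.  124.2 138.7] F [-0.7  1.7  1. ] q [ 0.28  0.73  1.73 -1.08  1.06  0.76] gap 30.1
tip now hatch [-87.8   2.1  32. ]
shift [-1.2 43.6 51.9] turn [0.    0.    0.001]
cam in tool [ -1.2  -78.61  21.72] world [453.00014079 222.22155399  64.44685894]
[([288.0, 186.0, 315.0, 206.0], 0.67), ([333.0, 197.0, 366.0, 217.0], 0.64), ([348.0, 220.0, 385.0, 249.0], 0.6), ([221.0, 185.0, 237.0, 207.0], 0.57), ([260.0, 245.0, 293.0, 262.0], 0.55)]
[([179.0, 230.0, 217.0, 267.0], 0.92), ([259.0, 171.0, 299.0, 204.0], 0.87), ([295.0, 253.0, 333.0, 294.0], 0.82), ([210.0, 176.0, 253.0, 214.0], 0.81), ([234.0, 225.0, 403.0, 342.0], 0.71), ([157.0, 293.0, 175.0, 335.0], 0.66)]
```

View pics/c1.png

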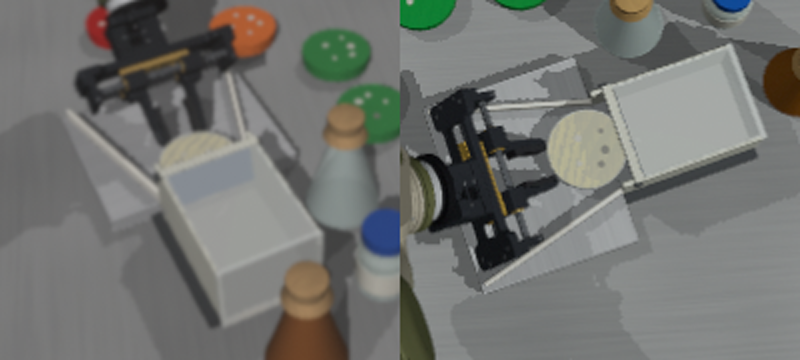

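The dish is at the flap mouth, centred between the rails (right pane, 587,150). I'll push on.

```bash
python3 -m handwheel '[{"tx":0,"ty":4.5,"tz":5.4,"rx":0,"ry":0,"rz":0,"hand":-0.32},{"tx":-0.5,"ty":9,"tz":10.7,"rx":0,"ry":0,"rz":0,"hand":-0.32},{"tx":-0.5,"ty":13.5,"tz":16.1,"rx":0,"ry":0,"rz":0,"hand":-0.32},{"tx":-1,"ty":18,"tz":21.4,"rx":0,"ry":0,"rz":0,"hand":-0.32},{"tx":-1,"ty":22.5,"tz":26.8,"rx":0,"ry":0,"rz":0,"hand":-0.32},{"tx":-1.5,"ty":27,"tz":32.2,"rx":0,"ry":0,"rz":0,"hand":-0.32},{"tx":-1.5,"ty":31.5,"tz":37.5,"rx":0,"ry":0,"rz":0,"hand":-0.32}]'; python3 row.py -5 0 32 40
python3 - <<'E'
from h import *
im=snap("side","s2"); a=snap("top","t2")
c=np.hstack([im[180:360,180:380],a[200:380,220:420]])
cv2.imwrite("pics/c2.png",cv2.resize(c[:,:,::-1],None,fx=2,fy=2,interpolation=cv2.INTER_CUBIC))
E
```

```text
t: 5.9
tool_pos: [474.7, 142.3, 138.7]
tool_rot: [2.269, 0.001, 0.268]
contact_force: [-0.3, 1.0, 1.0]
finger_gap: 30.0
t 5.9 TCP target [483.  109.5 138.7] F [-0.3  1.   1. ] q [ 0.18  0.72  1.76 -1.15  0.99  0.76] gap 30.0
tip now hatch [-38.8   0.7  32. ]
shift [-0.7 21.8 26. ] turn [0.    0.    0.001]
```

View pics/c2.png

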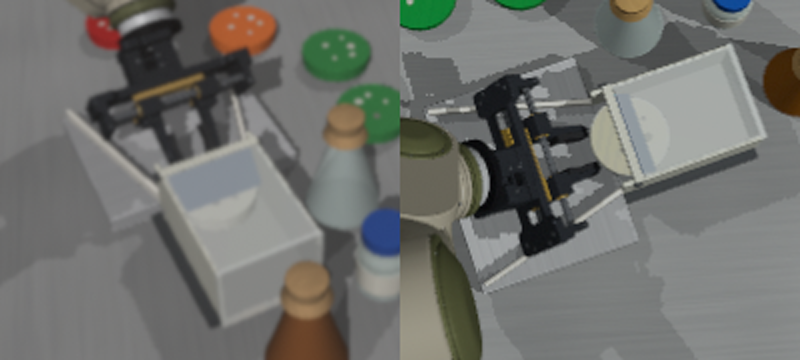

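The flap is open on the dish, which lies half under it, and forces are about 1 N. I'll push it over the step.

```bash
python3 -m handwheel '[{"tx":0,"ty":4.5,"tz":5.4,"rx":0,"ry":0,"rz":0,"hand":-0.32},{"tx":0,"ty":9,"tz":10.7,"rx":0,"ry":0,"rz":0,"hand":-0.32},{"tx":-0.5,"ty":13.5,"tz":16.1,"rx":0,"ry":0,"rz":0,"hand":-0.32},{"tx":-0.5,"ty":18,"tz":21.4,"rx":0,"ry":0,"rz":0,"hand":-0.32},{"tx":-0.5,"ty":22.5,"tz":26.8,"rx":0,"ry":0,"rz":0,"hand":-0.32},{"tx":-0.5,"ty":27,"tz":32.2,"rx":0,"ry":0,"rz":0,"hand":-0.32},{"tx":-0.5,"ty":30,"tz":35.8,"rx":0,"ry":0,"rz":0,"hand":-0.32},{"tx":-0.5,"ty":33,"tz":39.3,"rx":0,"ry":0,"rz":0,"hand":-0.32},{"tx":-0.5,"ty":33,"tz":39.3,"rx":0,"ry":0,"rz":0,"hand":-0.32},{"tx":-0.5,"ty":33,"tz":39.3,"rx":0,"ry":0,"rz":0,"hand":-0.32}]'; python3 row.py -60 0 34 40
python3 - <<'E'
from h import *
im=snap("side","s3"); a=snap("top","t3")
c=np.hstack([im[180:360,180:380],a[200:380,220:420]])
cv2.imwrite("pics/c3.png",cv2.resize(c[:,:,::-1],None,fx=2,fy=2,interpolation=cv2.INTER_CUBIC))
E
```

```text
t: 7.0
tool_pos: [487.7, 93.3, 138.7]
tool_rot: [2.269, 0.001, 0.268]
contact_force: [-0.5, -0.3, 0.3]
finger_gap: 29.7
t 7.0 TCP target [468.5 162.5 140.7] F [-0.5 -0.3  0.3] q [ 0.08  0.72  1.78 -1.22  0.93  0.74] gap 29.7
tip now hatch [11.8  0.2 32. ]
shift [ -0.2 -44.6 -56.3] turn [0.    0.    0.001]
```

View pics/c3.png

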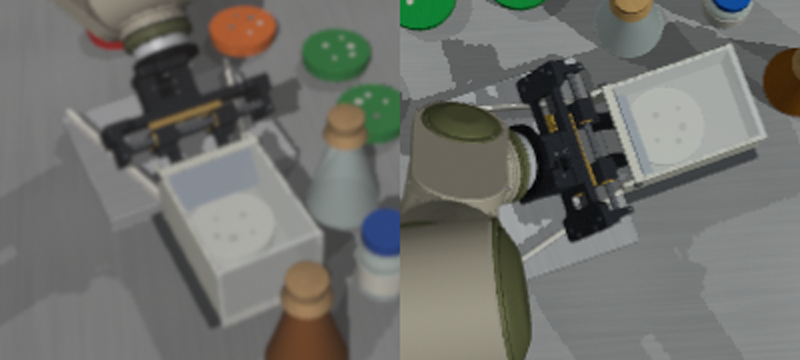

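```bash
cat > meas.py <<'E'
from h import *
T,S=[351.5,263],[296,291]
x,e=tri("top",T,"side",S); Rh=R.from_euler('z',-1.303).as_matrix()
for w in (x,onz("top",[T],30)[0],onz("side",[S],30)[0]): print(((w-[518,-18,0])@Rh).round(1))
print("err",e)
E
python3 meas.py
```

```text
[51.2  0.7 28.8]
[51.  -0.1 30. ]
[52.3  1.  30. ]
err 1.3463071761304926
```

The dish is settled: its top measures 29 mm high, centre about 52 mm in. I'll nudge it 5 mm further for margin, then draw back out.

```bash
python3 -m handwheel '[{"tx":0,"ty":1.6,"tz":1.9,"rx":0,"ry":0,"rz":0,"hand":-0.32},{"tx":0,"ty":3.2,"tz":3.8,"rx":0,"ry":0,"rz":0,"hand":-0.32},{"tx":0,"ty":3.2,"tz":3.8,"rx":0,"ry":0,"rz":0,"hand":-0.32},{"tx":0,"ty":0,"tz":0,"rx":0,"ry":0,"rz":0,"hand":-0.32},{"tx":0,"ty":-8,"tz":-9.5,"rx":0,"ry":0,"rz":0,"hand":-0.32},{"tx":0,"ty":-16,"tz":-19,"rx":0,"ry":0,"rz":0,"hand":-0.32},{"tx":0,"ty":-24,"tz":-29,"rx":0,"ry":0,"rz":0,"hand":-0.32},{"tx":0,"ty":-34,"tz":-41,"rx":0,"ry":0,"rz":0,"hand":-0.32},{"tx":0,"ty":-45,"tz":-54,"rx":0,"ry":0,"rz":0,"hand":-0.32},{"tx":0,"ty":-58,"tz":-69,"rx":0,"ry":0,"rz":0,"hand":-0.32}]' && python3 -m handwheel '[{"tx":0,"ty":-15,"tz":-25,"rx":0,"ry":0,"rz":0,"hand":-0.32},{"tx":0,"ty":-30,"tz":-50,"rx":0,"ry":0,"rz":0,"hand":-0.32},{"tx":0,"ty":-40,"tz":-75,"rx":0,"ry":0,"rz":0,"hand":-0.32},{"tx":0,"ty":-50,"tz":-100,"rx":0,"ry":0,"rz":0,"hand":-0.32},{"tx":0,"ty":-50,"tz":-100,"rx":0,"ry":0,"rz":0,"hand":-0.32},{"tx":0,"ty":-50,"tz":-100,"rx":0,"ry":0,"rz":0,"hand":-0.32},{"tx":0,"ty":-50,"tz":-100,"rx":0,"ry":0,"rz":0,"hand":-0.32}]'; python3 row.py -60 0 34 40
python3 - <<'E'
from h import *
im=snap("side","s4"); a=snap("top","t4")
c=np.hstack([im[180:360,180:380],a[200:380,220:420]])
cv2.imwrite("pics/c4.png",cv2.resize(c[:,:,::-1],None,fx=2,fy=2,interpolation=cv2.INTER_CUBIC))
snap("wrist","w4")
E
```

```text
t: 8.1
tool_pos: [463.3, 181.7, 138.7]
tool_rot: [2.269, 0.001, 0.269]
contact_force: [-0.6, -0.2, -0.6]
finger_gap: 30.2
t: 8.8
tool_pos: [435.0, 284.7, 164.2]
tool_rot: [2.268, 0.002, 0.268]
contact_force: [0.2, -0.7, 0.3]
finger_gap: 30.1
t 8.8 TCP target [468.5 162.5 140.7] F [ 0.2 -0.7  0.3] q [ 0.47  0.71  1.63 -0.92  1.23  0.73] gap 30.1
tip now hatch [-186.6   -0.2   57.6]
shift [  0.   63.3 112.2] turn [0.001 0.001 0.001]
```

View pics/c4.png

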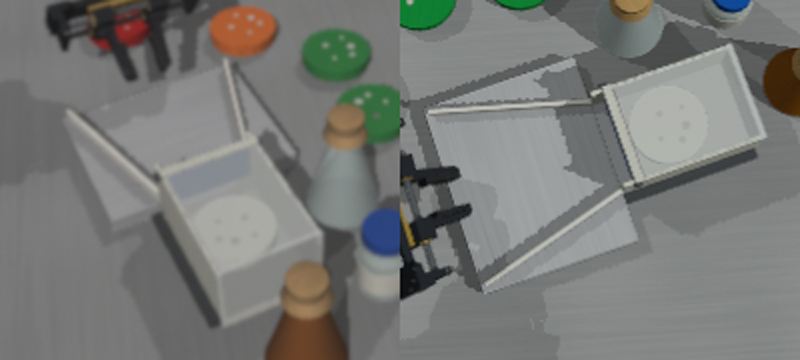

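View pics/w4.png

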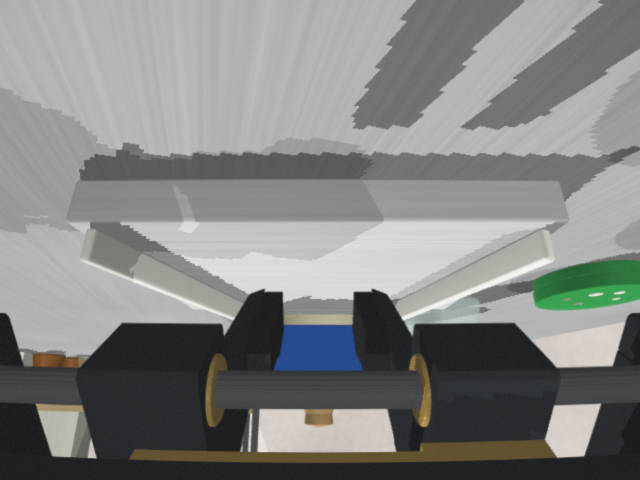

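The flap hangs shut: a blue strip at (210,170) in the side pane as at the start, and blue at (318,348) in the wrist view. The dish lies inside, the flasks and jar stand unmoved, and the hand is clear.

```bash
python3 -m handwheel '[{"tx":0,"ty":0,"tz":0,"rx":0,"ry":0,"rz":0,"hand":-0.32},{"tx":0,"ty":0,"tz":0,"rx":0,"ry":0,"rz":0,"hand":-0.32},{"tx":0,"ty":0,"tz":0,"rx":0,"ry":0,"rz":0,"hand":-0.32},{"tx":0,"ty":0,"tz":0,"rx":0,"ry":0,"rz":0,"hand":-0.32}]'
sed -i 's/^T,S=.*/T,S=[354,262.5],[297.5,291.5]/' meas.py; python3 meas.py
python3 -c "
import cv2,numpy as np
from h import *
a=env.camera('side');b=cv2.imread('pics/s4.png')[:,:,::-1];d=cv2.absdiff(a,np.ascontiguousarray(b))[200:345,205:345];print('diff',d.max())
print(env.finish_job())"
```

```text
t: 9.35
tool_pos: [435.1, 285.0, 164.5]
tool_rot: [2.269, 0.001, 0.268]
contact_force: [0.5, 0.3, -0.1]
finger_gap: 30.2
[56.8  0.6 32.4]
[56.7 -0.9 30. ]
[55.   3.3 30. ]
err 3.707034771957399
diff 13
the job is handed in; nothing more can be done
None
```

I pushed the yellow dish with two leaning fingertips along the deck, in under the flap and over the step. I then nudged it 5 mm further and drew straight back out. The job was handed in at about 9.4 s, well under the 42 s limit; no verdict is reported.

**Last checks:**
- **Dish position:** its centre is about 56 mm beyond the flap (46–105 allowed).
- **Dish height:** its top measured 32 mm from the two views (29 mm before the nudge), against 30 mm if it lies flat on the lower floor. The two views missed each other by 3.7 mm on this last reading, so the height is only that good.
- **Flap:** it looks shut in the side and wrist pictures, as at the start. I did not measure its angle.
- **At rest:** the hatch area looked the same in two side pictures half a second apart, apart from image noise.
- **Bystanders and hand:** the flasks and jar look unmoved in the pictures. The hand is clear, and the forces I read along the way stayed around 2 N or less.

**Disagreements:** the hatch position differed by about 3 mm between the fixed cameras and the wrist camera, so I used a value in between. The deck's wide part and the rail tips did not fit the ends I had assumed for them, so I gave those points little or no weight.

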